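Free a locked sample drawer with the release pin

ROBOT

A 6-joint arm with a two-finger parallel gripper is mounted at the origin on the work surface. World frame = base frame: x ahead of the robot, y to its left, z up, the work surface at z = 0. Lengths are in m, angles in rad, forces in N, time in s.
With the tool pointing down it reaches from about 0.3 to 0.875 m from the base axis. Payload 6.4 kg.
Tool frame: the origin (TCP) lies midway between the tips of the shut fingers; the grasp point (between the pads) lies 19 mm behind it (ctrl.tcp_to_grasp is the distance from the TCP to the grasp point, in m); z points along the fingers, y is the direction in which the jaws open and shut (so a half turn about z gives the same grasp; the last joint's range is limited). The gripper opens to 85 mm and grips with 20 to 120 N. Pads are 22 mm wide; open, the fingers measure 114 mm over their backs; the gripper's body (76 mm by 85 mm) begins 54 mm behind the grasp point. The pads swing forward as they close: fully open they stand 13 mm farther back than shut.
Start: joints at [-1.529, 0.181, 1.607, -0, 1.354, -0.206], TCP at [0.141, -0.557, 0.231] pointing down, gripper open.
Joint ranges: [-2.99, 2.99], [-0.89, 2.07], [0.3, 2.58], [-1.14, 4.28], [0, 2.63], [-3.12, 3.12]. Speed limits (rad/s): [2.57, 2.57, 3.01, 3.14, 3.14, 3.14].

INTERFACE

Orientations are given as a unit quaternion [w, x, y, z].
In Python, from bench import monitor, imaging, order, spotter, ctrl gives the robot as it stands.
- The arm moves only by the shell command python3 -m pendant 'ROWS'. ROWS is JSON, a list that holds one entry, the list of rows, each a list of 5 numbers: the shift along the world's x, y, z in mm, then the turn about the world's z in degrees, then the finger opening in mm, from 0 to 85.4. A call has 1 to 8 rows; each row shifts and turns the commanded pose from where the row before left it; what a row does not reach is not made up. A row lasts 1/8 s, in which the tool goes at most 62.5 mm and 10.7 degrees, less where a joint would pass 70% of its speed; a pose out of reach is approached as far as the arm can. A call with a gripper value outside its range is refused whole. The fingers move at their own pace and stop on an object; the grip force is fixed at half the most. Time passes only in rows, so rows that do not move let the fingers close. It gives the time, the measured TCP pose, the force and the opening at its end, in the units of the state.
- monitor.get_obs(): the state, without advancing time (a new reading comes with each control period).
- imaging.camera(name): name is "scene" or "top" or "wrist"; returns a dict with "img" (384x512x3 uint8, red, green, blue), "vfov" (degrees; the focal length in pixels is half the picture's height over the tangent of half this angle, whatever the lens; pixels are square), "cx", "cy" (the principal point, pixels), "origin" and "orientation" of the camera in the world. Camera axes: x right, y down, z forward; pixel columns grow to the right and rows downward; lengths in m; the calibration is good to about 2 mm. A picture is of the moment at which its call begins. There is no depth.
- order.hand_in(): hands the job in, once; it reports no verdict.
Trained networks look in the newest picture that a camera, given by its name, has taken for a name from the list of things; names that differ only in an ending like _2 or _b are one class to them, and where a whole thing is asked for, a point or a joint stands for the part that bears it (a point fixed in the world has none). Each returns a list of dicts, best first, with "confidence" (0 to 1); they miss things now and then, are a little off and sometimes report something else, mostly with a low value. They report only what shows in the picture. A call takes as long as a camera call. They do not tell look-alikes from the thing itself.
- spotter.recognise(camera, thing): "at" ([x, y, z] in m, in the coordinates of the camera as it stood for that picture, good to about 4 mm: the middle of the surface that is visible of it).
- spotter.tip_of(camera, thing): "at" ([x, y, z] in m, in the coordinates of the camera as it stood for that picture, good to about 4 mm: a listed point, or the origin of a listed thing).
The state is a dict: "time_s": time; "q": joint angles; "dq": joint speeds; "joint_efforts": joint torques, N m; "eef_pos": TCP position; "eef_rot": TCP orientation; "wrist_force": force on the tool from outside, world axes, zero at the start; "torque": the same for the moment, N m; "opening": opening from 0.0 (shut) to 1.0 (fully open).
Only numpy, scipy, OpenCV 4.12 (cv2) and the standard library are available. Lean on these libraries where they do the work, as an engineer would, in place of code of your own. Each camera call takes 0.05 s, during which the arm holds its last target. There are 200 camera calls.

TASK

The drawer of the white sample unit is locked shut. Take the release pin from its stand and push it down through the small hole in the top of the unit until the hidden latch lets go and the drawer springs out. Finish with the pin standing in its stand again and the drawer pulled out as far as it goes, and leave the bottle, the beaker and the mouse where they are.

Things in the scene. Friction and masses are not known exactly. Their poses are not given: they have to be found in the camera images.
- pin_handle (a point): Middle of the release pin's plain metal round handle (24 mm diameter, 60 mm long), on its axis. The pin (140 mm, about 80 g) stands upright in its stand at the start. Below the handle: a steel collar, 34 mm diameter, 5 mm thick, then the shaft. This point is 35 mm above the collar's underside and 110 mm above the tip. z axis: from tip to handle.
- pin_tip (a point): Lower end of the pin's steel shaft, on its axis. The shaft is straight, 8 mm in diameter and 75 mm long below the collar, with a chamfered tip.
- stand_mouth (a point): Middle of the mouth of the hole in the pin's stand, a grey block 80 x 80 x 90 mm high fixed to the bench, left or right of the unit's front; this point is on its top. Hole 18 mm in diameter, 85 mm deep. The pin's collar rests on the block's top, with the middle of the handle 35 mm above this point.
- access_hole (a point): Middle of the mouth of the 16 mm access hole (dark square frame round it), the only hole in the flat top (8 mm thick, 105 mm above the bench) of the sample unit, a white and grey box 260 mm deep (x), 200 mm wide (y), fixed to the bench. The hole is 35 mm behind the unit's front, 65 mm to the +y side of its middle. Axes: x from the unit's front to its back, z up.
- drawer_edge (a point): Middle of the top edge of the drawer's front panel (12 mm thick, 200 mm wide, its top level with the unit's), half-way through its thickness; moves with it. Shut, there is nothing to grip; sprung out, a gap of about 60 mm opens behind it and the edge can be pinched from above: behind its middle nothing is higher than 48 mm above the bench. Opens along -x; axes as access_hole.
- drawer (a joint): How far the drawer is out, m: 0 to 0.001 locked shut, about 0.06 after the spring has pushed it out, 0.13 at its stop (pulled out as far as it goes). It slides with about 1.2 N of friction and stays where it is left.
- bottle: Bystander: amber bottle, 68 mm in diameter, 150 mm high, origin under its middle.
- beaker: Bystander: white beaker, 70 mm in diameter, 90 mm high, origin under its middle.
- mouse: Bystander: grey computer mouse, 110 x 60 x 33 mm, origin under its middle.
- latch (a joint): How far the hidden latch is pressed down, m. It is a sprung 26 mm square pad under the access hole, its top 40 mm below the hole's mouth, in free space. Pressing takes 3 to 7 N. At 0.007 (pin tip 47 mm below the mouth) it lets the drawer go; 0.012 is its stop (tip 52 mm below). It springs up again when the pin leaves; the drawer stays out.
There are look-alikes about, which are no part of the job. There is more than one size of the part that bears pin_handle; the job needs the largest. Of the things that look like the part that bears stand_mouth, take the one that is farthest to the robot's left at the start.

How it is judged:
On the way:
1. the drawer is let go while the pin's tip is down in the access hole (value of joint drawer above 0.01 m and z of pin_tip in the frame of access_hole below -0.02 m and horizontal distance between pin_tip and access_hole below 0.015 m), for 0.02 s.
At the end, for the whole second after the job is handed in: The drawer is within 10 mm of its full 130 mm, and the pin stands upright in its stand (handle within 12 mm of the hole's axis, at most 7 mm above or below its seated height, leaning less than 0.12 rad) (value of joint drawer above 0.12 m and horizontal distance between pin_handle and stand_mouth below 0.012 m and z of pin_handle in the frame of stand_mouth between 0.028 and 0.042 m and angle between pin_handle's own z axis and vertical below 0.12 rad); the robot touches nothing.
It fails at once if the bottle is shifted by more than 30 mm or tipped over (distance of bottle from where it was at the start of the episode above 0.03 m or angle between bottle's own z axis and vertical above 0.5 rad).
It fails at once if the beaker is shifted by more than 30 mm or tipped over (distance of beaker from where it was at the start of the episode above 0.03 m or angle between beaker's own z axis and vertical above 0.5 rad).
It fails at once if the mouse is shifted by more than 30 mm (distance of mouse from where it was at the start of the episode above 0.03 m).
It also fails if it takes over 64 s, if anything falls off the work surface, if the arm or the gripper's body presses on something with over 40 N, if the wrist force passes 120 N, or if a joint passes its speed limit or range.

## Working session

There is one attempt and no reset: what is moved stays moved. The work goes in short steps, Python scripts to look and compute and a shell command to move; the robot and the scene stay as the last step left them, time stands still between calls to the robot, and variables do not carry over. Pictures are saved under pics/ and viewed, about 8 in all and at most 12, crops included, and the job is handed in when it is done.

```bash
mkdir -p pics
cat > h.py <<'E'
import numpy as np, cv2
from scipy.spatial.transform import Rotation as R
from bench import monitor, imaging, order, spotter, ctrl
def Rm(q): return R.from_quat([q[1],q[2],q[3],q[0]]).as_matrix()
def f(c): return c["img"].shape[0]/2/np.tan(np.radians(c["vfov"])/2)
def w(c,p): return Rm(c["orientation"])@np.array(p)+np.array(c["origin"])
def proj(c,p):
    v=Rm(c["orientation"]).T@(np.array(p)-np.array(c["origin"])); return np.array([c["cx"],c["cy"]])+f(c)*v[:2]/v[2]
def ray(c,u,v,z):
    d=Rm(c["orientation"])@np.array([(u-c["cx"])/f(c),(v-c["cy"])/f(c),1]); o=np.array(c["origin"]); return o+d*(z-o[2])/d[2]
def save(c,n,crop=None,s=1):
    im=c["img"][:,:,::-1]
    if crop: im=im[crop[1]:crop[3],crop[0]:crop[2]]
    cv2.imwrite("pics/"+n,cv2.resize(im,None,fx=s,fy=s,interpolation=cv2.INTER_CUBIC))
def look(cam,things,fn=("tip_of",)):
    c=imaging.camera(cam)
    for t in things:
        for k in fn:
            for r in getattr(spotter,k)(cam,t)[:5]:
                p=w(c,r["at"]); print(cam,k,t,round(r["confidence"],2),p.round(4),proj(c,p).round(0))
    return c
E
python3 - <<'E'
from h import *
T=["pin_handle","pin_tip","stand_mouth","access_hole","drawer_edge","bottle","beaker","mouse"]
cs=[look(n,T) for n in ("scene","top")]
cv2.imwrite("pics/a.png",cv2.resize(np.vstack([c["img"] for c in cs])[:,:,::-1],None,fx=.78,fy=.78))
save(cs[1],"top.png",s=1.5)
print(cs[1]["origin"],cs[0]["origin"],ctrl.tcp_to_grasp)
E
```

```text
scene tip_of pin_handle 0.73 [0.517  0.3314 0.0041] [318. 165.]
scene tip_of pin_handle 0.58 [ 0.4783 -0.3263  0.1246] [148. 227.]
scene tip_of pin_handle 0.58 [ 0.3822 -0.3238  0.0861] [131. 220.]
scene tip_of pin_handle 0.55 [ 0.421  -0.2346  0.0837] [168. 211.]
scene tip_of pin_tip 0.66 [ 0.3815 -0.3203  0.0018] [138. 242.]
scene tip_of pin_tip 0.48 [ 0.4194 -0.2373  0.0039] [171. 233.]
scene tip_of stand_mouth 0.71 [ 0.4131 -0.4501  0.092 ] [ 89. 251.]
scene tip_of stand_mouth 0.7 [ 0.4809 -0.3208  0.095 ] [153. 235.]
scene tip_of stand_mouth 0.3 [ 0.4807 -0.3271  0.1285] [148. 226.]
scene tip_of access_hole 0.62 [ 0.6612 -0.0114  0.1061] [292. 205.]
scene tip_of drawer_edge 0.55 [ 0.5987 -0.061   0.1036] [262. 204.]
scene tip_of bottle 0.97 [0.5143 0.3321 0.0017] [318. 166.]
scene tip_of beaker 0.8 [0.6625 0.3501 0.0007] [357. 180.]
scene tip_of mouse 0.97 [ 0.6333 -0.37   -0.0039] [180. 311.]
top tip_of pin_handle 0.62 [ 0.3842 -0.321   0.0873] [360. 246.]
top tip_of pin_handle 0.57 [ 0.482  -0.3199  0.1266] [362. 211.]
top tip_of pin_handle 0.45 [ 0.4243 -0.2334  0.0813] [329. 232.]
top tip_of pin_tip 0.52 [ 0.6007 -0.0587  0.1104] [271. 169.]
top tip_of stand_mouth 0.91 [ 0.4857 -0.3204  0.0932] [360. 211.]
top tip_of stand_mouth 0.76 [ 0.4147 -0.4472  0.0854] [404. 237.]
top tip_of access_hole 0.88 [ 0.6625 -0.0091  0.1058] [254. 148.]
top tip_of drawer_edge 0.77 [ 0.6016 -0.0597  0.1072] [271. 169.]
top tip_of bottle 0.84 [0.5154 0.3306 0.0018] [145. 199.]
top tip_of beaker 0.64 [ 0.6676  0.3453 -0.0022] [143. 151.]
top tip_of mouse 0.8 [ 0.6319 -0.3697  0.002 ] [370. 167.]
[ 0.3550408  -0.04785065  1.49011245] [ 1.07151221 -0.59391418  0.6834208 ] 0.0187
```

View pics/a.png

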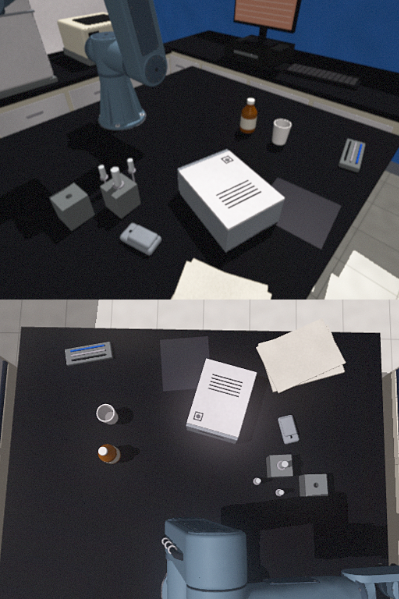

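Candidates (top-picture pixels):
- **Stands:** A (360,211) holds a pin, B (404,237) is empty.
- **Pins:** in stand A (362,211), handle z 0.126. Two free-standing ones at (360,246) and (329,232), handles at about 0.085, so they are shorter.

A has the larger y, so it is the leftmost stand, and its pin sits at 90+35 mm. That fits the description. I'll confirm with a crop.

Run:
```python
from h import *
c=imaging.camera("scene"); t=imaging.camera("top")
a=cv2.resize(c["img"][180:300,50:220],None,fx=3,fy=3,interpolation=2); b=cv2.resize(t["img"][60:260,220:420],None,fx=3,fy=3,interpolation=2)
o=np.zeros((600,600+0,3),np.uint8); 
cv2.imwrite("pics/b.png",a[:,:,::-1]); cv2.imwrite("pics/c.png",b[:,:,::-1])
# unit top: bright blob in top picture
g=t["img"].min(2); m=(g>150).astype(np.uint8); m[:, :225]=0;m[:,335:]=0;m[:70]=0;m[190:]=0
n,l,s,ce=cv2.connectedComponentsWithStats(m); k=l[110,290] or 1+np.argmax(s[1:,4])
pts=np.argwhere(l==k)[:,::-1]; W=np.array([ray(t,u,v,.105)[:2] for u,v in pts]).astype(np.float32)
r=cv2.minAreaRect(W*1000); print(r, cv2.boxPoints(r)); print(monitor.get_obs()["time_s"], monitor.get_obs()["eef_rot"])
```

```text
((728.5286254882812, -94.34361267089844), (201.5178680419922, 271.9671936035156), 75.13723754882812) [[ 571.24945  -156.85103 ]
 [ 834.1175   -226.6119  ]
 [ 885.8078    -31.836197]
 [ 622.93976    37.924667]]
1.0 [1.38726022e-05 9.92338057e-01 1.23552337e-01 1.24451031e-05]
```

View pics/b.png

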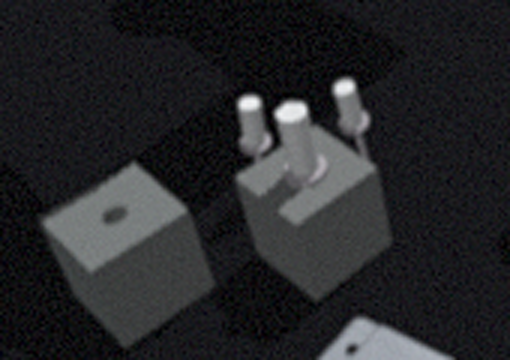

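View pics/c.png

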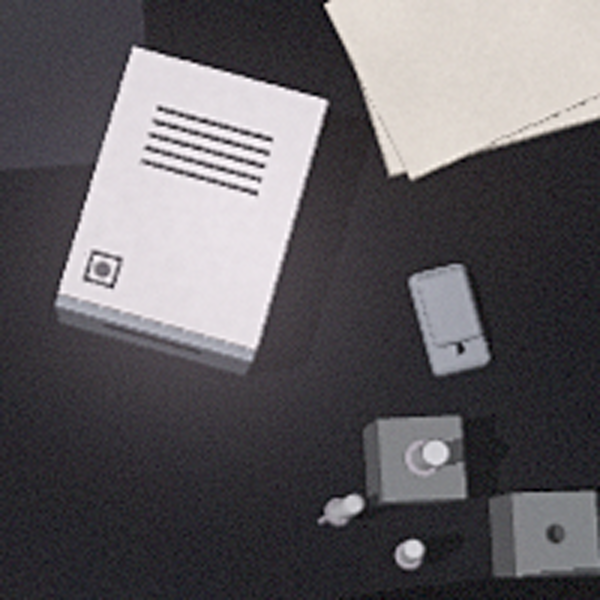

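The crop confirms it. Stand A, at scene crop (310,200), holds the big-handled pin, and the two thin free-standing pins are the small look-alikes. Stand B, at crop (115,215), is empty and farther right. The unit's yaw is about -14.9°, so I'm turning the jaws to the drawer's axis on the way.

```bash
python3 -m pendant '[[[43,30,0,7.6,85],[43,30,0,7.6,85],[43,30,0,7.6,85],[43,30,0,7.6,85],[43,30,0,7.6,85],[43,30,0,7.6,85],[43,30,0,7.6,85],[40,27,0,7.6,85]]]'
python3 - <<'E'
from h import *
c=look("wrist",["pin_handle","stand_mouth","access_hole"]); save(c,"w1.png")
o=monitor.get_obs(); print(o["time_s"],o["eef_pos"],Rm(o["eef_rot"]).round(3),c["origin"],Rm(c["orientation"]).round(2))
E
```

```text
time_s: 2.0
eef_pos: [0.4835, -0.3192, 0.2315]
eef_rot: [0.0, 0.792, 0.611, 0.0]
wrist_force: [0.7, -0.9, 0.0]
opening: 0.998
wrist tip_of pin_handle 0.9 [ 0.482  -0.326   0.1214] [260. 195.]
wrist tip_of pin_handle 0.87 [ 0.4247 -0.2426  0.0112] [200. 118.]
wrist tip_of pin_handle 0.68 [ 0.5293 -0.2337  0.0137] [278.  89.]
wrist tip_of stand_mouth 0.79 [ 0.4162 -0.4514  0.0908] [234. 293.]
wrist tip_of stand_mouth 0.64 [ 0.482  -0.3246  0.0925] [259. 185.]
2.2 [ 0.48238104 -0.31986251  0.23110698] [[ 0.258  0.966 -0.001]
 [ 0.966 -0.258 -0.   ]
 [-0.    -0.001 -1.   ]] [ 0.50265031 -0.24381697  0.37392437] [[ 0.97 -0.24 -0.08]
 [-0.25 -0.92 -0.29]
 [ 0.    0.3  -0.95]]
```

View pics/w1.png

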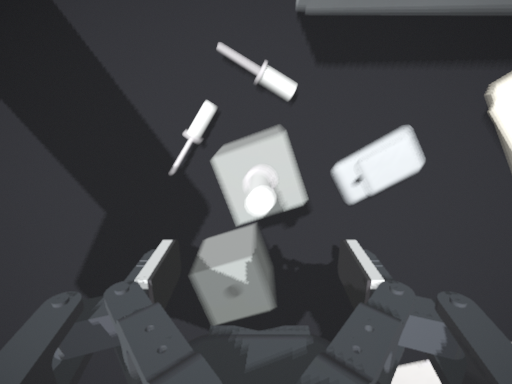

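The wrist view shows the pin upright in stand A, its handle top at (260,200). The two small pins have toppled onto the bench, at (195,135) and (260,75). They were already tilting in the top view and I touched nothing, with the TCP at 0.231 m. The bystanders are clear. Next I'm triangulating the handle top.

Run:
```python
from h import *
c=imaging.camera("wrist"); g=c["img"].min(2)
m=(g[150:240,220:300]>235).astype(np.uint8)
n,l,s,ce=cv2.connectedComponentsWithStats(m); print(s[1:],ce[1:])
k=1+np.argmax(s[1:,4]); u,v=ce[k]+[220,150]; print(u,v,ray(c,u,v,.155))
t=imaging.camera("top"); s0=imaging.camera("scene")
for p in ([.482,-.320,.155],[.482,-.325,.155],[.482,-.322,.09]): print(proj(c,p),proj(t,p))
cv2.imwrite("pics/d.png",np.hstack([cv2.resize(c["img"][110:240,195:325],(400,400)),cv2.resize(t["img"][180:240,330:390],(400,400))])[:,:,::-1])
```

```text
[[ 23  19  32  23 260]
 [ 25  34  27  33 577]] [[36.26538462 26.81153846]
 [37.71403813 52.37781629]]
257.71403812824957 202.3778162911612 [ 0.48012592 -0.32170504  0.155     ]
[259.33208308 200.00807614] [364.25690863 210.41915088]
[260.8477897 205.3617412] [366.0738424  210.46383577]
[259.76597823 181.3314825 ] [360.36259584 212.44772453]
```

View pics/d.png

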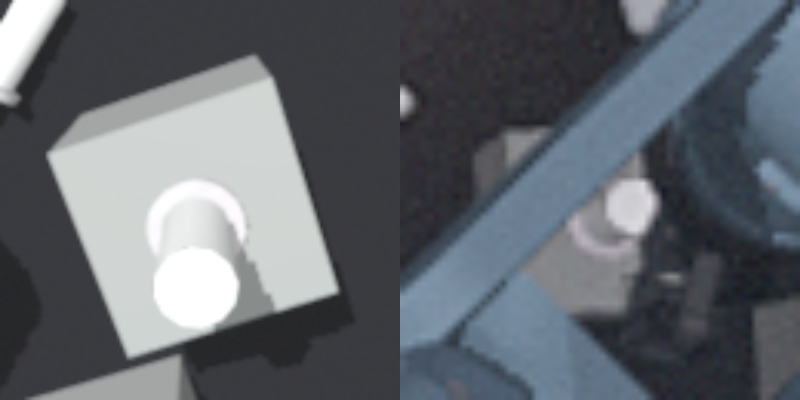

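From the wrist view the handle is at (0.481,-0.322) both at its top and at the block's centre, and the top camera agrees. I'm descending and gripping.

```bash
python3 -m pendant '[[[-1,-2,-40,0,85],[0,0,-40,0,85],[0,0,-33,0,85],[0,0,-10,0,85],[0,0,0,0,85],[0,0,0,0,0],[0,0,0,0,0],[0,0,0,0,0]]]' && python3 -m pendant '[[[0,0,0,0,0],[0,0,0,0,0],[0,0,0,0,0],[0,0,0,0,0]]]'
```

```text
time_s: 3.35
eef_pos: [0.4815, -0.3228, 0.1092]
eef_rot: [0.001, 0.793, 0.609, 0.0]
wrist_force: [0.2, -0.4, -1.2]
opening: 0.372
time_s: 3.85
eef_pos: [0.4814, -0.3227, 0.1091]
eef_rot: [0.001, 0.793, 0.609, 0.0]
wrist_force: [-1.1, 1.2, 5.8]
opening: 0.27
```

```bash
python3 -m pendant '[[[0,0,10,0,0],[0,0,30,0,0],[0,0,40,0,0],[0,0,40,0,0],[0,0,20,0,0],[0,0,0,0,0]]]' && python3 -m pendant '[[[15,25,0,0,0],[27,45,0,0,0],[30,50,0,0,0],[30,50,0,0,0],[30,50,0,0,0],[27,42,0,0,0],[15,25,0,0,0],[0,0,0,0,0]]]' && python3 -m pendant '[[[0,0,0,0,0],[0,0,0,0,0]]]'
python3 - <<'E'
from h import *
c=look("wrist",["pin_handle","pin_tip","access_hole","drawer_edge"]); save(c,"w2.png",s=1.5)
t=look("top",["access_hole"])
o=monitor.get_obs(); print(o["eef_pos"],Rm(o["eef_rot"]).round(3),c["origin"])
E
```

```text
time_s: 4.6
eef_pos: [0.4818, -0.3231, 0.2504]
eef_rot: [0.002, 0.793, 0.609, 0.0]
wrist_force: [-0.1, 0.5, -1.1]
opening: 0.268
time_s: 5.6
eef_pos: [0.6547, -0.033, 0.2459]
eef_rot: [-0.001, 0.792, 0.61, -0.001]
wrist_force: [-0.1, -0.2, -0.7]
opening: 0.264
time_s: 5.85
eef_pos: [0.6544, -0.0366, 0.2478]
eef_rot: [-0.0, 0.794, 0.608, -0.0]
wrist_force: [0.5, -0.3, -0.1]
opening: 0.265
wrist tip_of pin_handle 0.95 [ 0.656  -0.0385  0.2608] [264. 258.]
wrist tip_of pin_tip 0.84 [ 0.6576 -0.0382  0.1558] [264. 195.]
wrist tip_of drawer_edge 0.7 [ 0.6008 -0.0608  0.1035] [219. 211.]
top tip_of access_hole 0.59 [ 0.659  -0.0084  0.1045] [254. 149.]
[ 0.65500031 -0.03579053  0.24845862] [[ 0.259  0.966  0.   ]
 [ 0.966 -0.259 -0.   ]
 [ 0.     0.    -1.   ]] [0.67425084 0.0386288  0.3902072 ]
```

View pics/w2.png

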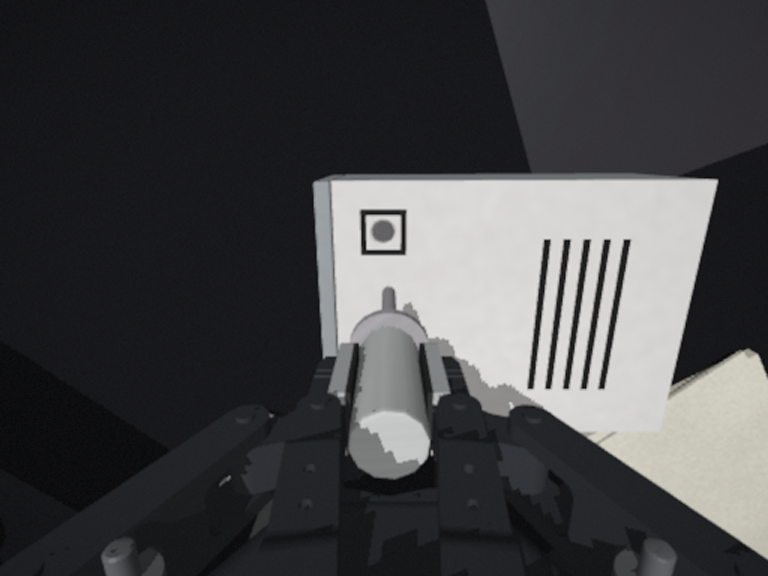

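The picture shows the pin held upright, its tip at about (389,290). The access hole in its frame is at (383,231) of the 1.5x picture. Computing the offset.

Run:
```python
from h import *
c=imaging.camera("wrist"); g=cv2.GaussianBlur(c["img"],(3,3),0).mean(2)
sub=g[138:172,238:274]; m=(sub<110).astype(np.uint8)
n,l,s,ce=cv2.connectedComponentsWithStats(m)
for k in range(1,n): print(s[k],ce[k]+[238,138], ray(c,*(ce[k]+[238,138]),.105))
ys,xs=np.where(sub<110);fr=[xs.min(),xs.max(),ys.min(),ys.max()];fc=[238+(fr[0]+fr[1])/2,138+(fr[2]+fr[3])/2];print(fc,ray(c,*fc,.105))
t=monitor.get_obs()["eef_pos"]; print(t)
save(c,"w3.png",(225,130,295,240),5)
for z in (.150,.1545,.158): print(ray(c,258.8,194,z), proj(c,[t[0],t[1],z]))
tp=imaging.camera("top"); print(ray(tp,254,148.5,.105))
```

```text
[  2   3  30  29 291] [254.95189003 153.95532646] [ 0.65741018 -0.00846265  0.105     ]
[ 11  11  12  12 117] [254.47863248 154.45299145] [ 0.65679152 -0.00884101  0.105     ]
[np.float64(254.5), np.float64(155.0)] [ 0.65666007 -0.00940516  0.105     ]
[ 0.6550264  -0.0356973   0.24840906]
[ 0.65370128 -0.03782817  0.15      ] [259.586788   191.52836984]
[ 0.65409114 -0.03638515  0.1545    ] [259.5988289  193.05035769]
[ 0.65439436 -0.03526281  0.158     ] [259.60848509 194.27091431]
[ 0.66092274 -0.00899524  0.105     ]
```

View pics/w3.png

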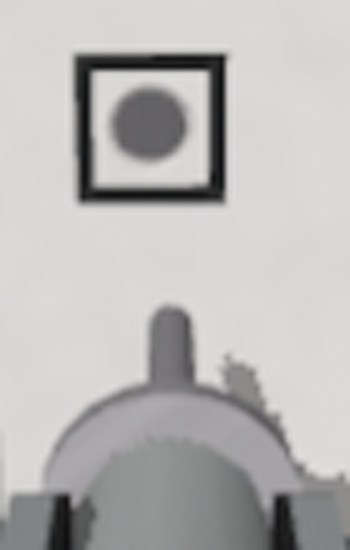

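```bash
python3 -m pendant '[[[2,13,0,0,0],[2,14,-10,0,0],[0,0,-15,0,0],[0,0,-13,0,0],[0,0,0,0,0],[0,0,0,0,0]]]'
python3 - <<'E'
from h import *
c=imaging.camera("wrist"); t=monitor.get_obs()["eef_pos"]; print(t)
for dz in (.105,): print(proj(c,[t[0],t[1],t[2]-.094]))
for p in ([.657,-.009,.105],[.661,-.009,.105]): print(proj(c,p))
save(c,"w4.png",(220,140,300,240),6)
E
```

```text
time_s: 7.05
eef_pos: [0.6592, -0.0088, 0.2104]
eef_rot: [0.0, 0.794, 0.609, 0.0]
wrist_force: [0.1, 0.7, -0.3]
opening: 0.263
[ 0.65934971 -0.00883545  0.21078706]
[259.81451314 193.2695195 ]
[257.42508882 190.14872619]
[261.50597907 189.10194648]
```

View pics/w4.png

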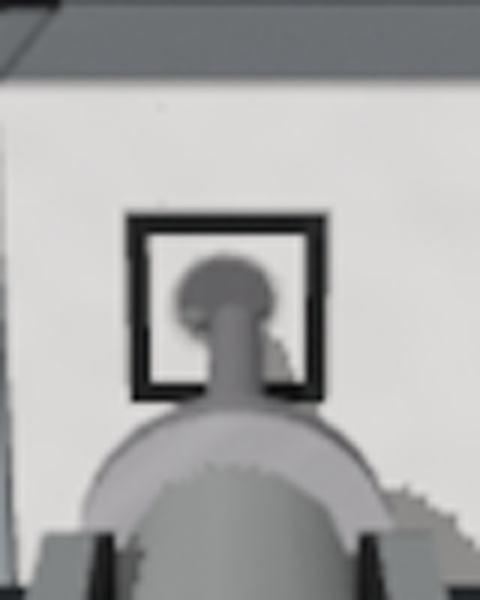

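The tip is over the hole, about 1.6 mm too far toward the unit's back and about 1 mm too far left. The hole centre is at crop (227,303) and the shaft axis is at x≈237. I'm correcting and lowering partway, watching the force.

```bash
python3 -m pendant '[[[-2,-0.5,0,0,0],[0,0,0,0,0],[0,0,-8,0,0],[0,0,-8,0,0],[0,0,-8,0,0],[0,0,-6,0,0],[0,0,0,0,0]]]'
```

```text
time_s: 7.98
eef_pos: [0.6566, -0.0089, 0.1794]
eef_rot: [-0.001, 0.793, 0.609, -0.001]
wrist_force: [-0.2, 0.4, -0.6]
opening: 0.267
```

It went in with no contact force. Pressing the latch.

```bash
python3 -m pendant '[[[0,0,-8,0,0],[0,0,-8,0,0],[0,0,-6,0,0],[0,0,-4,0,0],[0,0,-3,0,0],[0,0,-1.5,0,0],[0,0,0,0,0],[0,0,0,0,0]]]'
python3 - <<'E'
from h import *
c=look("top",["drawer_edge"]); o=monitor.get_obs(); print(o["eef_pos"],o["wrist_force"])
look("wrist",["drawer_edge","pin_handle"])
E
```

```text
time_s: 8.98
eef_pos: [0.6572, -0.009, 0.1501]
eef_rot: [0.0, 0.793, 0.609, 0.0]
wrist_force: [-1.8, 0.1, 3.4]
opening: 0.268
top tip_of drawer_edge 0.83 [ 0.5351 -0.044   0.1068] [265. 191.]
[ 0.65716159 -0.0089647   0.15001046] [-1.4347278   0.10847951  3.86968602]
wrist tip_of drawer_edge 0.59 [ 0.536  -0.0448  0.1012] [129. 287.]
wrist tip_of pin_handle 0.67 [ 0.6597 -0.0117  0.1608] [266. 257.]
wrist tip_of pin_handle 0.38 [ 0.4252 -0.2442  0.0086] [142. 379.]
```

The drawer sprang out: its edge moved from (0.600,-0.060) to (0.535,-0.044) with the tip 49 mm deep. I'm withdrawing straight up and carrying the pin back over the stand.

```bash
python3 -m pendant '[[[0,0,8,0,0],[0,0,20,0,0],[0,0,25,0,0],[0,0,25,0,0],[0,0,22,0,0],[0,0,0,0,0]]]' && python3 -m pendant '[[[-14,-25,0,0,0],[-28,-50,0,0,0],[-30,-53,0,0,0],[-30,-53,0,0,0],[-30,-53,0,0,0],[-28,-50,0,0,0],[-16,-29,0,0,0],[0,0,0,0,0]]]' && python3 -m pendant '[[[0,0,-30,0,0],[0,0,-15,0,0],[0,0,0,0,0],[0,0,0,0,0]]]'
python3 - <<'E'
from h import *
c=imaging.camera("wrist"); t=monitor.get_obs()["eef_pos"]; print(t)
print(proj(c,[t[0],t[1],t[2]-.094]),proj(c,[.481,-.322,.09]),proj(c,[t[0],t[1],.09]))
save(c,"w5.png",(200,110,330,240),4.5)
E
```

```text
time_s: 9.98
eef_pos: [0.6584, -0.0092, 0.253]
eef_rot: [0.002, 0.793, 0.609, 0.002]
wrist_force: [-0.6, -0.2, -0.8]
opening: 0.264
time_s: 10.98
eef_pos: [0.4793, -0.3238, 0.2487]
eef_rot: [-0.001, 0.795, 0.607, -0.0]
wrist_force: [0.0, 0.8, -0.2]
opening: 0.266
time_s: 11.48
eef_pos: [0.4817, -0.3218, 0.2055]
eef_rot: [0.0, 0.793, 0.609, 0.0]
wrist_force: [-0.4, 0.0, 0.3]
opening: 0.268
[ 0.48172911 -0.32206183  0.20586047]
[259.68155288 193.48070958] [258.87362309 186.61964787] [259.60708014 186.49399947]
```

View pics/w5.png

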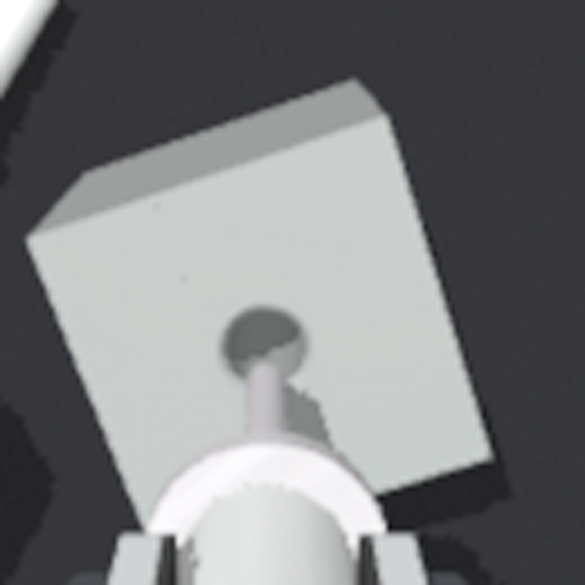

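The tip, at crop (266,368), is over the hole at (264,345). The projected axis falls within 1 px of the hole centre, so I'm lowering.

```bash
python3 -m pendant '[[[-0.5,0,-20,0,0],[0,0,-20,0,0],[0,0,-20,0,0],[0,0,-18,0,0],[0,0,-12,0,0],[0,0,-4,0,0],[0,0,0,0,0],[0,0,0,0,0]]]'
```

```text
time_s: 12.52
eef_pos: [0.481, -0.3224, 0.1115]
eef_rot: [0.001, 0.793, 0.609, 0.0]
wrist_force: [-0.5, -0.2, -1.7]
opening: 0.264
```

```bash
python3 -m pendant '[[[0,0,-1.5,0,0],[0,0,-1,0,0],[0,0,0,0,0],[0,0,0,0,0]]]'
```

```text
time_s: 13.02
eef_pos: [0.4808, -0.3222, 0.1091]
eef_rot: [0.0, 0.793, 0.609, 0.0]
wrist_force: [-2.3, 1.2, 5.8]
opening: 0.266
```

Fz is +5.8 N at the same height as the original grasp, so the collar is seated. Releasing and going up.

```bash
python3 -m pendant '[[[0,0,0,0,60],[0,0,0,0,85],[0,0,0,0,85],[0,0,0,0,85],[0,0,15,0,85],[0,0,35,0,85],[0,0,45,0,85],[0,0,30,0,85]]]' && python3 -m pendant '[[[0,0,0,0,85],[0,0,0,0,85]]]'
python3 - <<'E'
from h import *
c=look("wrist",["pin_handle","stand_mouth"]); save(c,"w6.png",(190,110,330,240),3)
look("top",["drawer_edge","pin_handle"]); look("scene",["drawer_edge","pin_handle","bottle","beaker","mouse"]); print(monitor.get_obs()["eef_pos"])
E
```

```text
time_s: 14.02
eef_pos: [0.4812, -0.3225, 0.237]
eef_rot: [0.002, 0.793, 0.609, 0.0]
wrist_force: [0.5, -1.4, 0.5]
opening: 0.994
time_s: 14.28
eef_pos: [0.4802, -0.3216, 0.2329]
eef_rot: [-0.0, 0.793, 0.609, -0.0]
wrist_force: [-0.6, -0.4, 0.1]
opening: 1.002
wrist tip_of pin_handle 0.77 [ 0.4264 -0.2444  0.0094] [204. 117.]
wrist tip_of pin_handle 0.74 [ 0.4808 -0.3264  0.123 ] [262. 192.]
wrist tip_of pin_handle 0.61 [ 0.5303 -0.2338  0.0121] [280.  86.]
wrist tip_of stand_mouth 0.72 [ 0.481  -0.3236  0.0889] [261. 180.]
wrist tip_of stand_mouth 0.65 [ 0.4157 -0.4503  0.0923] [236. 291.]
top tip_of drawer_edge 0.82 [ 0.535  -0.0435  0.1076] [265. 191.]
top tip_of drawer_edge 0.2 [ 6.336e-01 -3.694e-01  3.000e-04] [370. 167.]
top tip_of pin_handle 0.69 [ 0.5323 -0.2247  0.0117] [324. 198.]
top tip_of pin_handle 0.54 [ 0.4816 -0.3187  0.1268] [362. 211.]
top tip_of pin_handle 0.41 [ 0.6337 -0.3672  0.0013] [369. 167.]
scene tip_of drawer_edge 0.87 [ 0.539  -0.0422  0.1035] [250. 192.]
scene tip_of pin_handle 0.71 [ 0.5293 -0.2305  0.0102] [198. 250.]
scene tip_of pin_handle 0.51 [ 0.4779 -0.3232  0.1273] [149. 225.]
scene tip_of pin_handle 0.41 [ 0.425  -0.2456  0.0141] [170. 233.]
scene tip_of bottle 0.73 [0.5126 0.3271 0.0027] [316. 166.]
scene tip_of beaker 0.98 [ 0.661   0.3498 -0.    ] [357. 180.]
scene tip_of beaker 0.57 [ 0.6612 -0.0111  0.1079] [292. 204.]
scene tip_of mouse 0.68 [ 0.6322 -0.37   -0.0051] [180. 311.]
[ 0.48052581 -0.32196218  0.23317333]
```

View pics/w6.png

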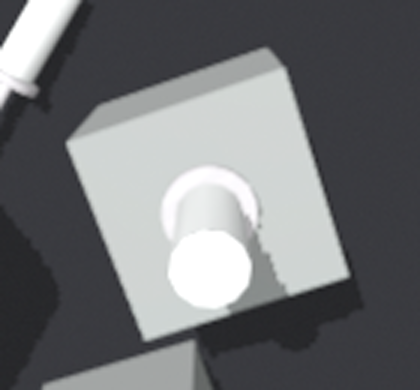

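The pin stands seated and upright. The collar, at crop (208,210), is centred on the block, and the bystanders haven't moved. Now over to the drawer edge at about (0.536,-0.0435).

```bash
python3 -m pendant '[[[5,25,0,0,60],[9,45,0,0,60],[10,50,0,0,60],[10,50,0,0,60],[10,50,0,0,60],[8,38,0,0,60],[4,20,0,0,60],[0,0,0,0,60]]]' && python3 -m pendant '[[[0,0,-40,0,60],[0,0,-20,0,60],[0,0,0,0,60],[0,0,0,0,60]]]'
python3 - <<'E'
from h import *
c=look("wrist",["drawer_edge"]); t=monitor.get_obs()["eef_pos"]; print(t,proj(c,[t[0],t[1],.105])); save(c,"w7.png")
E
```

```text
time_s: 15.88
eef_pos: [0.5367, -0.0426, 0.2334]
eef_rot: [0.0, 0.793, 0.61, 0.0]
wrist_force: [-0.3, -0.3, -0.0]
opening: 0.7
time_s: 16.38
eef_pos: [0.5372, -0.0448, 0.1743]
eef_rot: [0.001, 0.794, 0.608, 0.0]
wrist_force: [0.6, 0.0, 0.8]
opening: 0.704
wrist tip_of drawer_edge 0.59 [ 0.5352 -0.0409  0.103 ] [256. 198.]
[ 0.5374206  -0.04459542  0.17471846] [259.82677979 202.23449909]
```

View pics/w7.png

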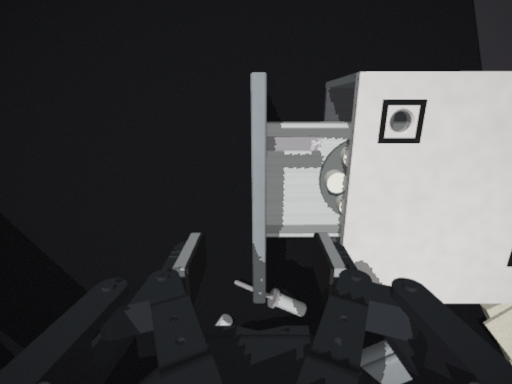

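The panel's top edge runs down column 259.5, and the TCP projects to (259.8,202), so it is centred. The right finger is over the gap, columns 267–345. I'm lowering and pinching.

```bash
python3 -m pendant '[[[0,0,-30,0,60],[0,0,-30,0,60],[0,0,-25,0,60],[0,0,-8,0,60],[0,0,0,0,60],[0,0,0,0,0],[0,0,0,0,0],[0,0,0,0,0]]]' && python3 -m pendant '[[[0,0,0,0,0],[0,0,0,0,0],[0,0,0,0,0]]]'
```

```text
time_s: 17.48
eef_pos: [0.5373, -0.0441, 0.0813]
eef_rot: [0.001, 0.793, 0.609, 0.001]
wrist_force: [-0.4, -0.4, 1.5]
opening: 0.128
time_s: 17.85
eef_pos: [0.5373, -0.0442, 0.0813]
eef_rot: [0.001, 0.793, 0.609, 0.0]
wrist_force: [-1.1, 1.0, 5.5]
opening: 0.13
```

Gripped at 11 mm opening, which matches the 12 mm panel. Pulling along -x of the unit.

```bash
python3 -m pendant '[[[-9.7,2.6,0,0,0],[-11.6,3.1,0,0,0],[-11.6,3.1,0,0,0],[-11.6,3.1,0,0,0],[-7.7,2.1,0,0,0],[-3.9,1,0,0,0],[0,0,0,0,0]]]' && python3 -m pendant '[[[-2.9,0.8,0,0,0],[-2.9,0.8,0,0,0],[0,0,0,0,0]]]'
```

```text
time_s: 18.73
eef_pos: [0.4804, -0.029, 0.0812]
eef_rot: [0.001, 0.793, 0.609, 0.0]
wrist_force: [-1.0, -0.6, 9.1]
opening: 0.125
time_s: 19.1
eef_pos: [0.4757, -0.0278, 0.0813]
eef_rot: [0.001, 0.793, 0.609, 0.001]
wrist_force: [3.4, -1.3, 5.7]
opening: 0.126
```

```bash
python3 -m pendant '[[[-1.9,0.5,0,0,0],[-1.9,0.5,0,0,0],[0,0,0,0,0]]]'
```

```text
time_s: 19.48
eef_pos: [0.4756, -0.0278, 0.0813]
eef_rot: [0.005, 0.794, 0.608, 0.004]
wrist_force: [21.2, -3.4, -12.4]
opening: 0.123
```

It is at the stop: 21 N and the TCP did not advance. I'm relaxing the command, opening and lifting clear.

```bash
python3 -m pendant '[[[4.3,-1.1,0,0,0],[0,0,0,0,0],[0,0,0,0,50],[0,0,0,0,50],[0,0,0,0,50],[0,0,20,0,50],[0,0,40,0,50],[0,0,50,0,50]]]' && python3 -m pendant '[[[0,0,40,0,50],[0,0,20,0,50],[0,0,0,0,50],[0,0,0,0,50]]]'
python3 - <<'E'
from h import *
look("top",["drawer_edge","pin_handle"]); c=look("scene",["drawer_edge","pin_handle","bottle","beaker","mouse"]); w_=look("wrist",["drawer_edge"])
save(c,"fin.png",s=1.5); print(monitor.get_obs()["wrist_force"])
E
```

```text
time_s: 20.48
eef_pos: [0.4739, -0.0271, 0.1902]
eef_rot: [-0.001, 0.793, 0.609, -0.001]
wrist_force: [0.3, 0.4, -0.2]
opening: 0.579
time_s: 20.98
eef_pos: [0.4744, -0.0272, 0.2489]
eef_rot: [-0.001, 0.793, 0.609, -0.001]
wrist_force: [-1.0, -0.6, 0.5]
opening: 0.584
top tip_of pin_handle 0.65 [ 0.4286 -0.2458  0.0137] [330. 231.]
top tip_of pin_handle 0.54 [ 0.4806 -0.3143  0.1281] [360. 212.]
top tip_of pin_handle 0.46 [ 0.5346 -0.2276  0.0087] [324. 197.]
scene tip_of drawer_edge 0.58 [ 0.4751 -0.0305  0.1046] [237. 180.]
scene tip_of pin_handle 0.67 [ 0.477  -0.3243  0.125 ] [148. 226.]
scene tip_of pin_handle 0.47 [ 0.4254 -0.2457  0.0112] [170. 234.]
scene tip_of pin_handle 0.47 [ 0.5335 -0.231   0.0112] [199. 251.]
scene tip_of pin_handle 0.38 [ 0.4742 -0.0301  0.1069] [237. 180.]
scene tip_of bottle 0.9 [5.143e-01 3.314e-01 1.000e-04] [317. 166.]
scene tip_of bottle 0.49 [0.6637 0.3467 0.    ] [357. 181.]
scene tip_of beaker 0.64 [ 0.6611  0.3487 -0.0025] [356. 181.]
scene tip_of mouse 0.62 [ 0.6317 -0.3687 -0.003 ] [180. 310.]
wrist tip_of drawer_edge 0.79 [ 0.4734 -0.0251  0.1014] [258. 176.]
[ 0.36760542 -0.14984136 -0.84277933]
```

View pics/fin.png

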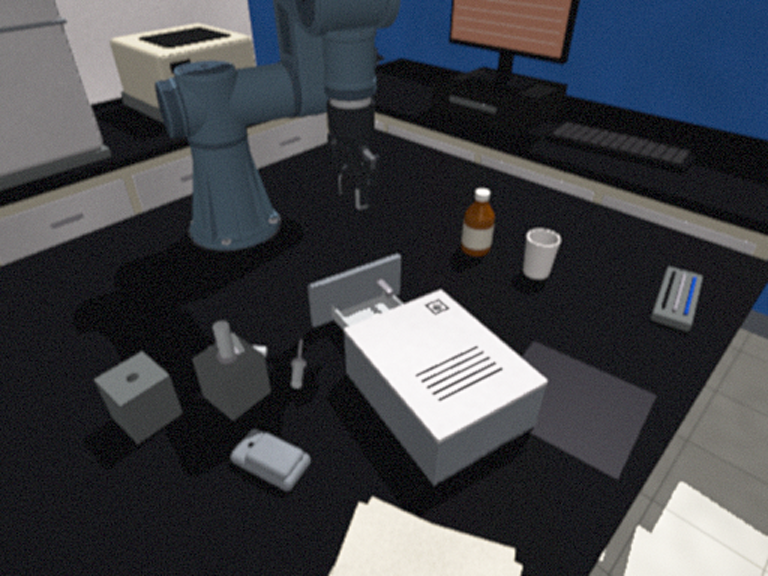

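The final picture shows the drawer fully out at (355,290), the pin upright in its stand at (222,345), and the bottle, beaker and mouse in place. The gripper is clear of everything, so I'm handing in.

```bash
python3 -c "
from bench import order; print(order.hand_in())"
```

```text
the job is handed in; nothing more can be done
None
```

I released the drawer with the pin, put the pin back in its stand and pulled the drawer out to its stop. The job is handed in at about 21 s of the 64 s allowed. No verdict was reported.

- **Pin and stand:** I took the largest pin from the left-hand stand, stand A. It went into the access hole without side force, and the drawer sprang out with the tip about 49 mm deep.
- **Pin back in its stand:** The collar met the block at the same height as at the start. The close-up showed the pin upright and centred.
- **Drawer:** I pinched the edge and pulled until the force rose to 21 N with no further movement. The edge ended about 130 mm from its shut position, measured by the TCP and the cameras.
- **Bystanders:** The bottle, beaker and mouse are within 2 mm of their starting estimates. The gripper finished clear of everything, with wrist force close to zero.
- **Disagreements:**
  - In the last pictures, two cameras placed the pin handle about 10 mm apart in y: -0.314 from the top and -0.324 from the scene. The wrist close-up right after release put it at about -0.322 to -0.326. I put the spread down to detector noise, since the final scene picture shows the pin upright.
  - The top camera did not detect the drawer edge in the last check. The scene and wrist cameras did.
- **Look-alike pins:** Both small pins toppled onto the bench early in the run. They were already leaning in the first pictures, and the gripper stayed well above them.

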